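# Check the vacuum pump with its gauge rod

## Task

Take the gauge rod from its rest, slide it gently into the slanted guide tube of the small vacuum pump until its collar stops against the tube's mouth, then draw it right out again. Finish holding the rod in the gripper for reading: the rod level, one flat face of its tip facing up, the tip over the middle of the white slab and about 10 cm above it. Do not put it down or let go at the end, and leave the bottle, the jar and the plaster model where they stand.

Things in the scene. Friction and masses are not known exactly. Their poses are not given: they have to be found in the camera images.
- gauge_rod: Loose steel dipstick, 80 g, lying level. Origin: middle of its black handle, on the axis; x to the tip, z up as it lies. Handle x -30 to 30 mm, 14 wide (y, grip here), 16 high. Tail 9 dia to -59, knob 15 dia to -67. Neck 12 dia; collar 30 dia, x 48 to 54; shaft 9 dia; paddle tip 9 wide, 4 thick, flat faces normal to z, x 115 to 144. Centre of mass in the handle's front half.
- rod_collar (a point): On the rod's axis, in the collar's face that looks to the tip (x = 54 mm in the rod's frame).
- rod_tip (a point): End of the rod's paddle tip (x = 144 mm in the rod's frame).
- rod_rest: Fixed aluminium rest: plate 170 x 60 x 8 mm with two V-notched posts, 45 mm behind the handle's middle (tail) and 80 mm ahead of it (shaft). Rod axis 50 mm above the bench, post tops about 58 mm: lift the rod over 30 mm before moving it sideways. Origin on the bench under the handle's middle, x towards the rod's tip.
- pump: Small bench vacuum pump, fixed: a steel base plate 110 x 250 mm, a grey oil case 100 x 75 mm, 106 mm high, a finned motor on its -y side, and on its +y side the slanted guide tube carried by a strut. Origin on the bench under the oil case, z up; the tube slants up and outwards along the pump's +y.
- guide_tube: Steel guide tube, fixed to the pump. Origin at its closed lower end, on its axis; z runs along the axis out of the mouth, 35 degrees above level. Bore 13 mm, 100 mm deep, the last 16 mm flared to 23 mm; 31 mm outside at the mouth. When home the rod's x is opposite to this z, its tip 10 mm short of the bottom.
- tube_mouth (a point): Centre of the tube's mouth (100 mm along z from the guide_tube origin), about 131 mm above the bench.
- slab: White porcelain slab 96 x 96 mm in a dark steel frame 112 x 112 mm, 10 mm high, fixed, lying on the bench. Origin at its underside's centre.
- slab_top (a point): Centre of the slab's top face, 10 mm above the bench.
- liquid_bottle: Bystander: clear bottle 62 mm dia, 171 mm high; origin at its underside's centre.
- stone_model: Bystander: plaster dental cast 58 x 65 x 33 mm; origin at its underside's centre.
- jar: Bystander: small jar with black lid, 47 mm dia, 44 mm high; origin at its underside's centre.

How it is judged:
On the way, in this order (a step that is already met when the one before it is completed fails the run):
1. the rod is fully home in the guide tube, its collar against the mouth (z of rod_collar in the frame of guide_tube below 0.1035 m and distance between rod_collar and tube_mouth below 0.008 m and angle between the x axis of gauge_rod and the z axis of guide_tube, either way round below 0.12 rad and z of rod_tip in the frame of guide_tube below 0.02 m), for 0.2 s.
2. the rod is drawn right out of the tube (z of rod_tip in the frame of guide_tube above 0.105 m), for 0.1 s.
At the end, for the whole second after the job is handed in: The gripper holds the rod still, touching neither pump, rest nor slab; the rod's own z axis is within 8 degrees of vertical, either way up (so it is level, with the tip's flat face up); its tip is within 35 mm of the slab's centre seen from above, and 60 to 150 mm above the slab's top ((angle between gauge_rod's own z axis and vertical below 0.14 rad or angle between gauge_rod's own z axis and vertical above 3 rad) and horizontal distance between rod_tip and slab_top below 0.035 m and height (world z) of rod_tip between 0.07 and 0.16 m and contact force between the fingers and gauge_rod above 1 N and contact force between gauge_rod and pump below 0.1 N and contact force between gauge_rod and rod_rest below 0.1 N and contact force between gauge_rod and slab below 0.1 N and linear speed of gauge_rod below 0.03 m/s); the arm keeps its last pose, push and grip.
It fails at once if a bystander is disturbed (bottle, plaster model or jar moved over 15 mm) (distance of any of liquid_bottle, stone_model, jar from where it was at the start of the episode above 0.015 m).
It fails at once if the rod is forced against the pump (over 40 N) (contact force between gauge_rod and pump above 40 N).
It also fails if it takes over 48 s, if anything falls off the work surface, if the arm or the gripper's body presses on something with over 40 N, if the wrist force passes 120 N, or if a joint passes its speed limit or range.

## Robot

A 7-joint arm with a two-finger parallel gripper is mounted at the origin on a cart in front of the work surface, level with it; the furniture and walls round the work are solid. World frame = base frame: x ahead of the robot, y to its left, z up, the work surface at z = 0. Lengths are in m, angles in rad, forces in N, time in s.
With the tool pointing down it reaches from about 0.425 to 0.825 m from the base axis. Payload 3.6 kg.
Tool frame: the origin (TCP) lies at the very end of the fingers, on their centre line; the grasp point (between the pads) lies 19 mm behind it (manip.pinch_z is the distance from the TCP to the grasp point, in m); z points along the fingers, y is the direction in which the jaws open and shut (so a half turn about z gives the same grasp; the last joint's range is limited). The gripper opens to 93 mm and grips with 3 to 60 N. Pads are 15 mm wide; open, the fingers measure 128 mm over their backs; the gripper's body (75 mm by 188 mm) begins 65 mm behind the grasp point.
Start: joints at [1.264, 0.615, -0.013, 1.423, 0.008, 1.103, -0.04], TCP at [0.18, -0.625, 0.219] pointing down, gripper open.
Joint ranges: [-3.12, 3.12], [-0.3, 2.06], [-1.34, 1.32], [0.26, 2.42], [-1.36, 4.5], [0.01, 1.98], [-2.84, 2.84]. Speed limits (rad/s): [2.79, 2.79, 3.14, 3.14, 3.14, 3.14, 3.14].

## Interface

Orientations are given as a 3x3 rotation matrix whose columns are the frame's x, y, z axes.
In Python, from rig import manip gives the robot as it stands. The module is installed in compiled form; this text tells all that it offers. Calls block until the motion is done:
- manip.reach(position, orientation): joint-space move of the TCP to a pose.
- manip.move_l(position, max_speed=0.15, rot=None): straight line of the TCP; rot=None keeps the orientation; max_speed is the mean speed in m/s.
- manip.set_joints(angles): joint-space move.
- manip.gripper_to(opening, strength=None): opening from 0.0 (shut) to 1.0 (fully open); strength is the grip in N (None keeps the last); returns when the fingers have stopped.
- manip.wait(seconds).
- manip.inverse_kinematics(position, orientation): joint angles nearest the present ones, or None.
- manip.read_state(): the state.
- manip.camera(name): name is "side" or "top"; returns a dict with "img" (384x512x3 uint8, blue, green, red), "fovy" (degrees; the focal length in pixels is half the picture's height over the tangent of half this angle, whatever the lens; pixels are square), "cx", "cy" (the principal point, pixels), "T" (4x4, takes a point from camera to world coordinates). Camera axes: x right, y down, z forward; pixel columns grow to the right and rows downward; lengths in m; the calibration is good to about 2 mm. A picture is of the moment at which its call begins. There is no depth.
A pose or a line that the arm cannot do raises manip.Unreachable and nothing moves.
- manip.hand_in(): hands the job in, once; it reports no verdict.
The state is a dict: "clock": time; "joints": joint angles; "qd": joint speeds; "effort": joint torques, N m; "eef_pos": TCP position; "orientation": TCP orientation; "wrist_force": force on the tool from outside, world axes, zero at the start; "ft_torque": the same for the moment, N m; "opening": opening from 0.0 (shut) to 1.0 (fully open).
Only numpy, scipy, OpenCV 4.12 (cv2) and the standard library are available. Lean on these libraries where they do the work, as an engineer would, in place of code of your own. Each camera call takes 0.05 s, during which the arm holds its last target.

## Working session

There is one attempt and no reset: what is moved stays moved. The work goes in short steps, each a Python script; the robot and the scene stay as the last script left them, time stands still between calls to the robot, and variables do not carry over. Pictures are saved under pics/ and viewed, and the job is handed in when it is done.

```bash
mkdir -p pics; python3 - <<'E'
from rig import manip
import cv2,numpy as np
for n in("side","top"):
    c=manip.camera(n); cv2.imwrite(f"pics/{n}0.png",c["img"]); print(n,c["fovy"],c["cx"],c["cy"]);print(np.round(c["T"],4).tolist())
    np.savez(f"cam_{n}.npz",**{k:c[k] for k in("img","fovy","cx","cy","T")})
s=manip.read_state();print(s["clock"],s["eef_pos"],s["orientation"],s["wrist_force"],manip.pinch_z)
E
```

```text
side 53.45903588469957 254.76553092001728 186.9261074517799
[[-0.3751, -0.7144, 0.5907, -0.2627], [-0.927, 0.2856, -0.2432, 0.3347], [0.005, -0.6388, -0.7694, 1.1731], [0.0, 0.0, 0.0, 1.0]]
top 51.89452633187689 265.847324488719 195.81988152490783
[[0.001, -0.983, 0.1835, 0.3622], [-0.9997, -0.0056, -0.0243, 0.0266], [0.0249, -0.1834, -0.9827, 1.2253], [0.0, 0.0, 0.0, 1.0]]
0.1 [ 0.1793488  -0.62403683  0.2176293 ] [[ 9.61066989e-01  2.76314700e-01 -6.55286922e-04]
 [ 2.76315475e-01 -9.61064552e-01  2.16442557e-03]
 [-3.17104285e-05 -2.26122389e-03 -9.99997443e-01]] [-0.94192338 -0.0039645   0.46522386] 0.0188
```

View pics/side0.png

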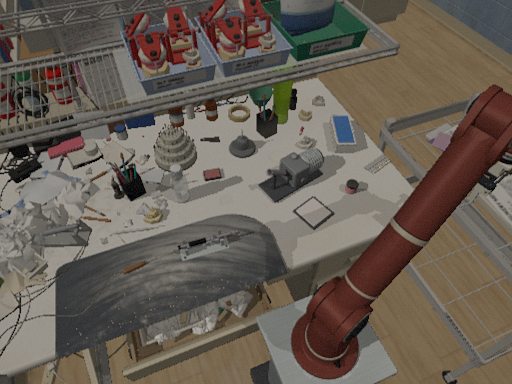

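View pics/top0.png

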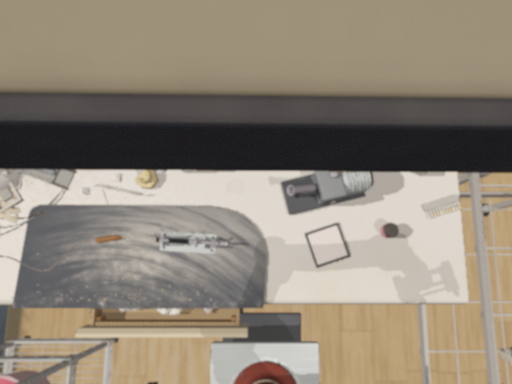

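The side view shows the rod on its rest at about (205,245), the pump at (292,172) and the slab at (313,212). In the top view the rod is at (195,242), the pump at (325,190) and the slab at (328,245). I'll enlarge these areas.

```bash
python3 - <<'E'
import cv2
def crop(n,x0,y0,w,h,s,o):
    im=cv2.imread(f"pics/{n}0.png")[y0:y0+h,x0:x0+w]
    im=cv2.resize(im,None,fx=s,fy=s,interpolation=cv2.INTER_CUBIC)
    for i in range(0,w,10):
        cv2.line(im,(i*s,0),(i*s,8 if (x0+i)%50 else 16),(0,0,255),1)
        if i%20==0: cv2.putText(im,str(x0+i),(i*s,28),0,.4,(0,0,255),1)
    for i in range(0,h,10):
        cv2.line(im,(0,i*s),(8,i*s),(0,0,255),1); cv2.putText(im,str(y0+i),(10,i*s+4),0,.4,(0,0,255),1)
    cv2.imwrite(f"pics/{o}.png",im)
crop("side",160,220,110,50,7,"s_rod")
crop("side",250,140,90,70,8,"s_pump")
crop("top",145,220,110,40,7,"t_rod")
crop("top",270,165,110,70,7,"t_pump")
crop("top",295,215,110,60,7,"t_slab")
E
```

```text
(no output)
```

View pics/s_rod.png

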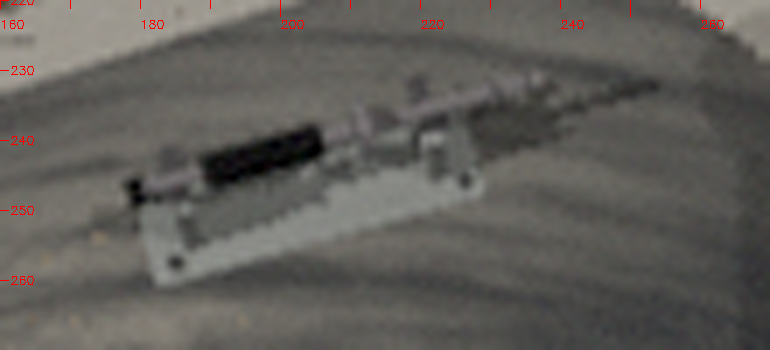

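View pics/s_pump.png

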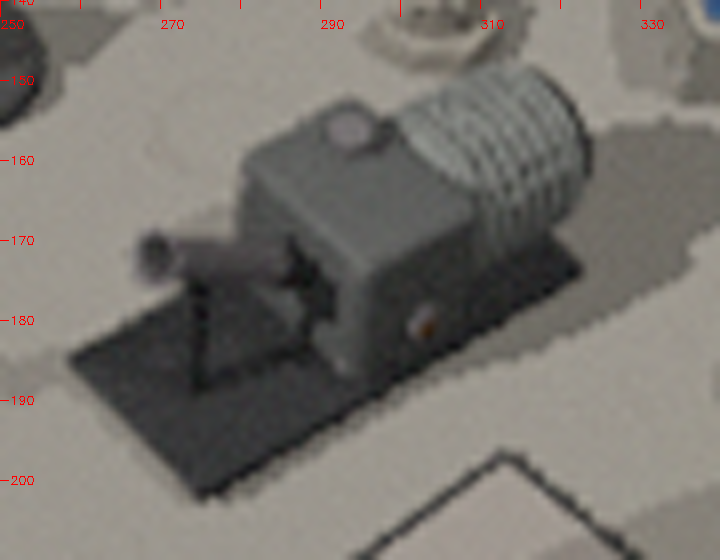

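View pics/t_rod.png

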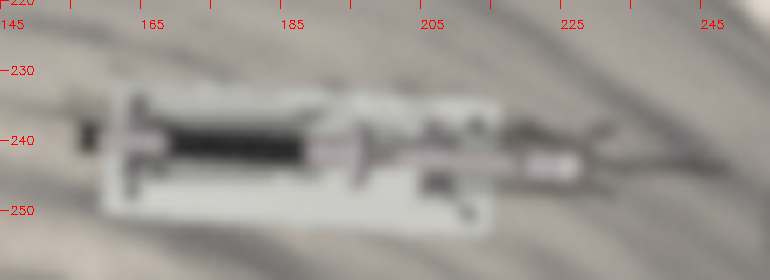

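View pics/t_pump.png

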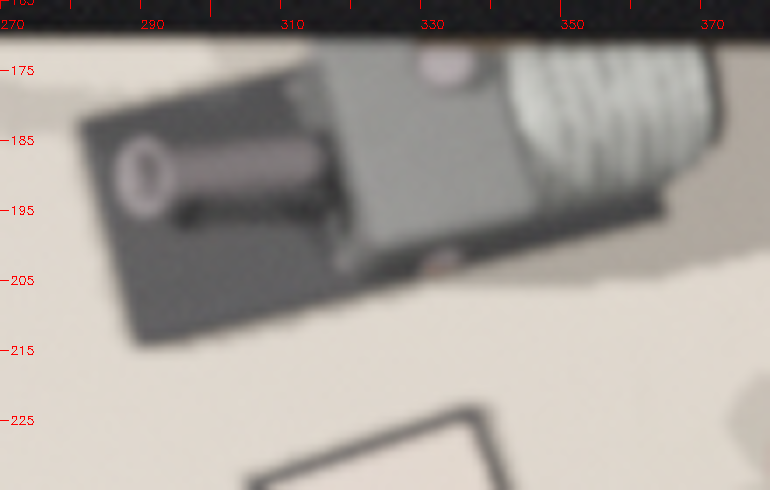

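View pics/t_slab.png

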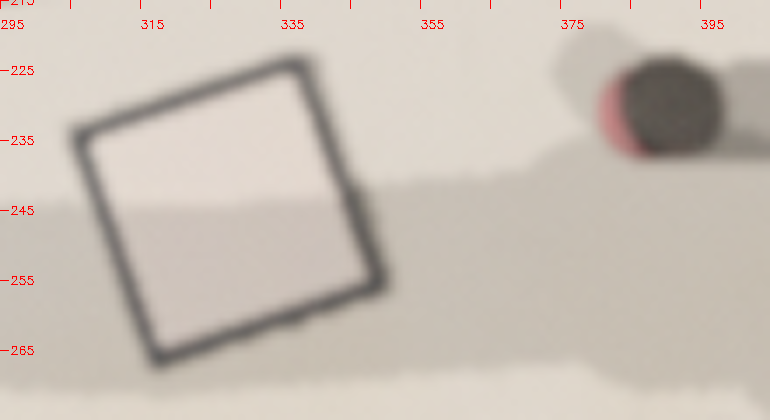

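```bash
cat > geo.py <<'E'
import numpy as np, cv2
from scipy.optimize import least_squares
class Cam:
    def __init__(s,n):
        d=np.load(f"cam_{n}.npz"); s.T=d["T"]; s.f=192/np.tan(np.radians(float(d["fovy"]))/2); s.cx=float(d["cx"]); s.cy=float(d["cy"])
    def ray(s,p):
        v=s.T[:3,:3]@np.array([(p[0]-s.cx)/s.f,(p[1]-s.cy)/s.f,1]); return s.T[:3,3],v/np.linalg.norm(v)
    def atz(s,p,z):
        o,v=s.ray(p); return o+v*(z-o[2])/v[2]
    def proj(s,P):
        q=(np.asarray(P)-s.T[:3,3])@s.T[:3,:3]; return np.stack([s.cx+s.f*q[...,0]/q[...,2],s.cy+s.f*q[...,1]/q[...,2]],-1)
S=Cam("side");T=Cam("top")
def tri(ps,pt):
    o1,v1=S.ray(ps);o2,v2=T.ray(pt)
    A=np.stack([v1,-v2],1);t=np.linalg.lstsq(A,o2-o1,rcond=None)[0]
    a=o1+v1*t[0];b=o2+v2*t[1];return (a+b)/2,np.linalg.norm(a-b)
def uc(p,x0,y0,s): return ((p[0]+.5)/s-.5+x0,(p[1]+.5)/s-.5+y0)
E
python3 - <<'E'
from geo import *
np.set_printoptions(precision=4,suppress=True)
tr=lambda p:uc(p,145,220,7); sr=lambda p:uc(p,160,220,7); tp=lambda p:uc(p,270,165,7); sp=lambda p:uc(p,250,140,8); ts=lambda p:uc(p,295,215,7)
print("mouth",tri(sp((157,256)),tp((145,177))), T.atz(tp((145,177)),.131),S.atz(sp((157,256)),.131))
for n,a,b in(("knob",(125,190),(80,136)),("tip",(550,80),(582,166)),("h0",(203,168),(166,144)),("h1",(322,140),(303,150))):
    print(n,tri(sr(a),tr(b)),T.atz(tr(b),.05),S.atz(sr(a),.05))
sl=np.array([T.atz(ts(p),.010) for p in((75,133),(305,58),(387,287),(158,364))]);print("slab",sl.mean(0),[np.linalg.norm(sl[i]-sl[i-1]) for i in range(4)])
for z in(.0,.01,.012):
    B=[T.atz(tp(p),z) for p in((80,120),(138,345),(667,215))];print("base",z,B,np.linalg.norm(B[0]-B[1]),np.linalg.norm(B[2]-B[1]),np.degrees(np.arctan2(*(B[1]-B[2])[[1,0]])),np.degrees(np.arctan2(*(B[0]-B[1])[[1,0]])))
for z in(.0,.01,):
    B=[S.atz(sp(p),z) for p in((68,358),(200,500),(582,270))];print("baseS",z,B,np.linalg.norm(B[0]-B[1]),np.degrees(np.arctan2(*(B[0]-B[1])[[1,0]])))
print("jar",T.atz(ts((670,105)),.044))
E
```

```text
mouth (array([ 0.5832, -0.0698,  0.1345]), np.float64(0.0007245546284153027)) [ 0.584  -0.0698  0.131 ] [ 0.5859 -0.0715  0.131 ]
knob (array([0.45  , 0.3209, 0.0543]), np.float64(0.0010153504012542299)) [0.4501 0.3215 0.05  ] [0.4531 0.3213 0.05  ]
tip (array([0.4377, 0.1092, 0.0478]), np.float64(0.0023977555135605306)) [0.4381 0.1102 0.05  ] [0.4358 0.1086 0.05  ]
h0 (array([0.4463, 0.2835, 0.0575]), np.float64(0.00035856259546169426)) [0.4469 0.2853 0.05  ] [0.451 0.283 0.05 ]
h1 (array([0.4437, 0.226 , 0.0526]), np.float64(0.0027702365648112825)) [0.4445 0.2278 0.05  ] [0.4446 0.2246 0.05  ]
slab [ 0.4378 -0.1937  0.01  ] [np.float64(0.10598072919396827), np.float64(0.10836371282766136), np.float64(0.10576302927633027), np.float64(0.10668463558027647)]
base 0.0 [array([ 0.6369, -0.052 ,  0.    ]), array([ 0.5337, -0.0774,  0.    ]), array([ 0.5944, -0.3188,  0.    ])] 0.10621035783416191 0.24892818595983365 104.10766670897861 13.842010280131841
base 0.01 [array([ 0.6346, -0.0513,  0.01  ]), array([ 0.5323, -0.0765,  0.01  ]), array([ 0.5925, -0.316 ,  0.01  ])] 0.10534357204247363 0.24689667585911795 104.10766670897861 13.842010280131827
base 0.012 [array([ 0.6342, -0.0512,  0.012 ]), array([ 0.5321, -0.0763,  0.012 ]), array([ 0.5921, -0.3154,  0.012 ])] 0.10517021488413594 0.24649037383897476 104.1076667089786 13.842010280131841
baseS 0.0 [array([ 0.6458, -0.0536,  0.    ]), array([ 0.539 , -0.0787,  0.    ]), array([ 0.6023, -0.3223,  0.    ])] 0.1097644431174795 13.259597056227296
baseS 0.01 [array([ 0.6381, -0.0502,  0.01  ]), array([ 0.5321, -0.0752,  0.01  ]), array([ 0.5949, -0.3167,  0.01  ])] 0.10882873587764014 13.259597056227264
jar [ 0.481 -0.379  0.044]
```

```bash
cat >> geo.py <<'E'
MOUTH=np.array([.5845,-.0702,.1315]); YP=np.radians(103.8); C35,S35=np.cos(np.radians(35)),np.sin(np.radians(35))
U=np.array([np.cos(YP)*C35,np.sin(YP)*C35,S35])
ROD=np.array([.446,.255,.05]); RYAW=np.radians(-93.1)
SLAB=np.array([.4378,-.1937,.01])
def rodR(yaw,pitch=0,flip=1):
    "rod axes; pitch>0 = nose down"
    f=np.array([np.cos(yaw),np.sin(yaw),0]);x=f*np.cos(pitch)-np.array([0,0,np.sin(pitch)]);y=np.array([-np.sin(yaw),np.cos(yaw),0]);return np.stack([x,y,np.cross(x,y)],1)
GX=.006; PZ=.0188
def tool(rodpos,R,beta=0,flip=1):
    """TCP pose for rod pose. beta: grasp tilt about rod y (body leaning to the tail). flip: tool x = +-rod x side"""
    zt=-(R[:,2]*np.cos(beta)-R[:,0]*np.sin(beta)); yt=flip*R[:,1]; xt=np.cross(yt,zt)
    Rt=np.stack([xt,yt,zt],1); return rodpos+R[:,0]*GX+zt*PZ, Rt
E
python3 - <<'E'
from geo import *
from rig import manip
np.set_printoptions(precision=3,suppress=True)
print("bottle",S.atz((180,199),0)); print("cast?",T.atz((147,178),.03),S.atz((153,213),.03))
for z in(.3,.4,.5,.6): print("shelf",z,T.atz((300,168),z),S.atz((300,85),z),S.atz((400,50),z))
IR=rodR(YP-np.pi,np.radians(35))
print(IR[:,0],U)
for flip in(1,-1):
  for beta in np.radians([0,10,20,30]):
    q=[]
    for nm,p,R in(("pick",ROD,rodR(RYAW)),("lift",ROD+[0,0,.12],rodR(RYAW)),("pre",MOUTH+U*(.054+.14),IR),("home",MOUTH+U*.054,IR),
       ("fin",SLAB+[0,0,.1]-.144*rodR(np.radians(-100))[:,0],rodR(np.radians(-100))),("fin110",SLAB+[0,0,.1]-.144*rodR(np.radians(-110))[:,0],rodR(np.radians(-110)))):
        j=manip.inverse_kinematics(*tool(p,R,beta,flip)); print(flip,np.degrees(beta).round(),nm,j)
E
```

```text
bottle [0.689 0.257 0.   ]
cast? [0.639 0.364 0.03 ] [0.638 0.368 0.03 ]
shelf 0.3 [ 0.604 -0.079  0.3  ] [ 0.814 -0.292  0.3  ] [ 0.88  -0.799  0.3  ]
shelf 0.4 [ 0.578 -0.068  0.4  ] [ 0.69  -0.221  0.4  ] [ 0.75  -0.669  0.4  ]
shelf 0.5 [ 0.552 -0.056  0.5  ] [ 0.567 -0.149  0.5  ] [ 0.619 -0.54   0.5  ]
shelf 0.6 [ 0.526 -0.045  0.6  ] [ 0.444 -0.077  0.6  ] [ 0.488 -0.41   0.6  ]
[ 0.195 -0.796 -0.574] [-0.195  0.796  0.574]
1 0.0 pick [-0.355  0.697 -0.299  1.999  0.403  0.503 -0.999]
1 0.0 lift [-0.069  0.581 -0.735  1.893  0.506  0.862 -1.117]
1 0.0 pre [ 0.542  0.681 -0.732  1.641 -0.193  1.067  0.253]
1 0.0 home [ 0.66   0.848 -0.7    1.557 -0.077  1.093  0.377]
1 0.0 fin [ 0.301  0.545 -0.323  2.078  0.313  0.564 -0.419]
1 0.0 fin110 [ 0.288  0.568 -0.296  2.016  0.283  0.596 -0.549]
1 10.0 pick [-0.414  0.737 -0.339  1.918  0.556  0.718 -1.196]
1 10.0 lift [-0.106  0.665 -0.846  1.816  0.665  1.11  -1.305]
1 10.0 pre [ 0.464  0.617 -0.701  1.655 -0.06   1.033  0.125]
1 10.0 home [ 0.584  0.769 -0.648  1.608  0.02   1.013  0.285]
1 10.0 fin [ 0.112  0.549 -0.209  2.07   0
[... 1670 characters left out ...]
20.0 lift [-0.07   0.865 -1.15   1.738  0.877  1.492  1.593]
-1 20.0 pre [-0.112  0.493  0.102  1.686 -0.352  1.051 -2.732]
-1 20.0 home [ 0.011  0.644  0.216  1.674 -0.441  0.995 -2.437]
-1 20.0 fin [ 0.55   0.872 -1.151  2.037  1.1    1.307  1.777]
-1 20.0 fin110 [ 0.557  0.915 -1.151  1.93   1.061  1.373  1.705]
-1 30.0 pick [-0.163  1.154 -1.152  1.733  1.085  1.638  1.39 ]
-1 30.0 lift [-0.158  0.942 -1.15   1.665  0.909  1.7    1.539]
-1 30.0 pre [-0.777  0.705  1.135  1.718 -0.753  1.241 -2.328]
-1 30.0 home [-0.104  0.611  0.264  1.722 -0.303  0.879 -2.584]
-1 30.0 fin [-0.899  1.01   1.226  2.053 -0.612  0.745 -2.728]
-1 30.0 fin110 [ 0.46   0.982 -1.151  1.887  1.094  1.576  1.623]
```

```bash
python3 - <<'E'
import cv2
im=cv2.imread("pics/side0.png")[0:150,40:410]
cv2.imwrite("pics/s_rack.png",cv2.resize(im,None,fx=2.1,fy=2.1,interpolation=cv2.INTER_CUBIC))
im=cv2.imread("pics/top0.png")[80:185]
cv2.imwrite("pics/t_rack.png",cv2.resize(im,None,fx=1.5,fy=1.5,interpolation=cv2.INTER_CUBIC))
E
```

```text
(no output)
```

View pics/s_rack.png

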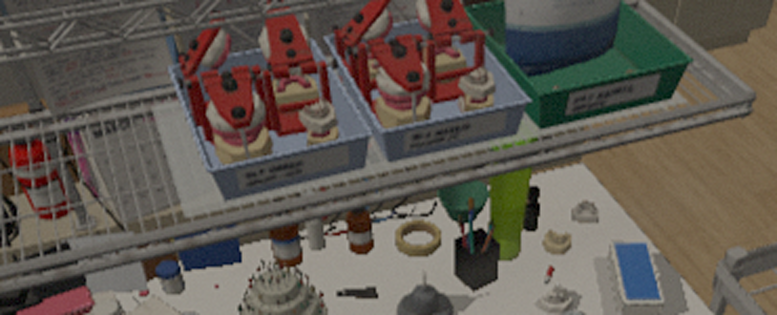

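View pics/t_rack.png

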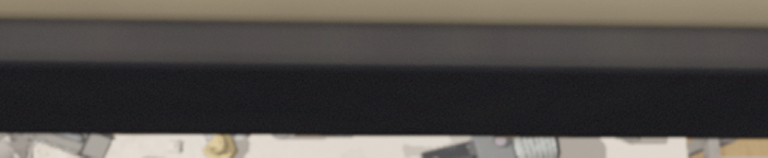

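```bash
cat >> geo.py <<'E'
def roll(R,r):
    c,s=np.cos(r),np.sin(r); return R@np.array([[1,0,0],[0,c,-s],[0,s,c]])
BETA=np.radians(15)
E
python3 - <<'E'
from geo import *
from rig import manip
np.set_printoptions(precision=3,suppress=True)
IR=rodR(YP-np.pi,np.radians(35))
Rd=np.array([[0,1,0],[1,0,0],[0,0,-1.]])
Rp=rodR(RYAW)
q=manip.inverse_kinematics([.42,0,.40],tool(ROD,Rp,BETA)[1]);print("via",q)
print(tool(ROD,Rp,BETA))
for r in(-25,25):
    R=roll(IR,np.radians(r)); print(r,R[:,2])
    for d in(.0,.12):
        p,Rt=tool(MOUTH+U*(.054+d),R,BETA); print(p,-Rt[:,2],manip.inverse_kinematics(p,Rt))
for y in(-100,-110):
    R=rodR(np.radians(y)); print(manip.inverse_kinematics(*tool(SLAB+[0,0,.108]-.144*R[:,0],R,BETA)))
E
```

```text
via [ 0.305  0.168 -0.657  1.681  0.346  1.442 -0.469]
(array([0.445, 0.244, 0.032]), array([[ 0.052,  0.999, -0.014],
       [ 0.965, -0.054, -0.258],
       [-0.259,  0.   , -0.966]]))
-25 [ 0.534 -0.404  0.742]
[ 0.566 -0.029  0.143] [ 0.466 -0.184  0.866] [ 0.374  0.904 -0.591  1.304  0.207  1.519  0.237]
[0.543 0.067 0.212] [ 0.466 -0.184  0.866] [ 0.299  0.812 -0.693  1.336  0.153  1.557  0.07 ]
25 [-0.286 -0.606  0.742]
[ 0.581 -0.025  0.143] [-0.327 -0.379  0.866] [ 0.681  0.628 -0.649  1.975 -0.232  0.371  0.438]
[0.558 0.071 0.212] [-0.327 -0.379  0.866] [ 0.636  0.499 -0.826  2.009 -0.024  0.398  0.017]
[ 0.036  0.547 -0.176  2.057  0.547  0.699 -0.742]
[ 0.046  0.585 -0.158  1.961  0.472  0.774 -0.808]
```

```bash
python3 - <<'E'
from geo import *
from rig import manip
np.set_printoptions(precision=4,suppress=True)
R=rodR(RYAW); p,Rt=tool(ROD,R,BETA)
manip.gripper_to(.5)
manip.reach(np.array([.42,0,.40]),Rt); print(manip.read_state()["clock"])
manip.reach(p+[0,0,.12],Rt); s=manip.read_state(); print(s["clock"],s["eef_pos"],p)
c=manip.camera("side");cv2.imwrite("pics/side1.png",c["img"])
c2=manip.camera("top");cv2.imwrite("pics/top1.png",c2["img"])
a=cv2.resize(c["img"][150:280,120:290],None,fx=3,fy=3,interpolation=2);b=cv2.resize(c2["img"][180:310,120:217],None,fx=3,fy=3,interpolation=2)
cv2.imwrite("pics/c1.png",np.hstack([a,b]))
E
```

```text
3.475
4.7917 [0.4465 0.2432 0.1525] [0.4454 0.2442 0.0318]
```

View pics/c1.png

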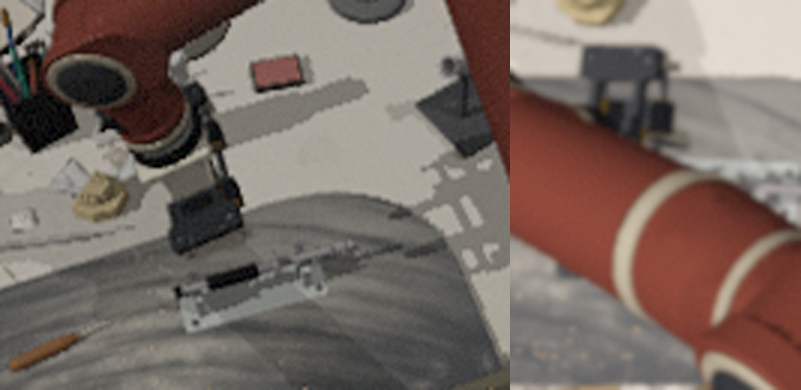

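The gripper is over the black handle in the side view (handle at crop pixel (235,277), gripper above it). The arm hides the rod in the top view. Going down to grip.

```bash
python3 - <<'E'
from geo import *
from rig import manip
np.set_printoptions(precision=4,suppress=True)
R=rodR(RYAW); p,Rt=tool(ROD,R,BETA)
manip.move_l(p+[0,0,.03],.15,Rt); print(manip.read_state()["wrist_force"])
manip.move_l(p,.06,Rt); s=manip.read_state();print(s["eef_pos"],s["wrist_force"])
manip.gripper_to(0.,30); s=manip.read_state();print(s["opening"]*93,s["wrist_force"],s["ft_torque"],s["eef_pos"])
manip.move_l(p+[0,0,.005],.03); s=manip.read_state();print(s["wrist_force"])
manip.move_l(p+[0,0,.15],.15); s=manip.read_state();print(s["wrist_force"],s["opening"]*93,s["clock"])
c=manip.camera("side");cv2.imwrite("pics/side2.png",c["img"])
c2=manip.camera("top");cv2.imwrite("pics/top2.png",c2["img"])
a=cv2.resize(c["img"][150:280,120:290],None,fx=3,fy=3,interpolation=2);b=cv2.resize(c2["img"][180:310,120:217],None,fx=3,fy=3,interpolation=2)
cv2.imwrite("pics/c2.png",np.hstack([a,b]))
E
```

```text
[-0.0968  0.6043  0.053 ]
[0.4453 0.2442 0.0316] [-0.6401  0.3717  0.4224]
13.8659607493544 [-0.2343 -0.4303  1.2033] [ 0.1897  0.1433 -0.0699] [0.4451 0.2442 0.0319]
[ 0.2034 -0.6057 -0.5161]
[-0.5789 -0.2856 -0.9429] 13.736100045060704 8.35
```

View pics/c2.png

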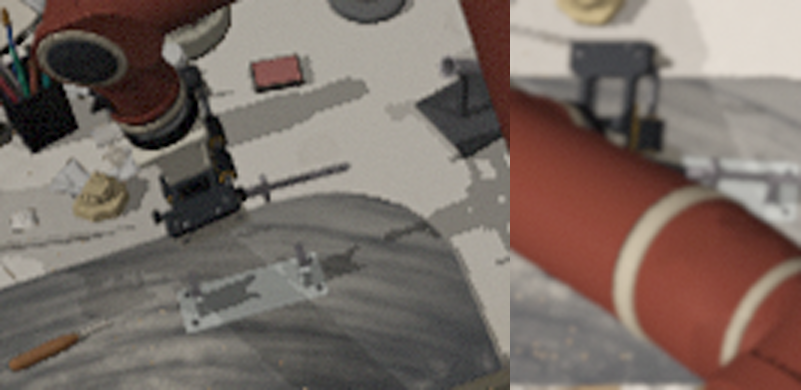

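The rod is lifted: tip near crop pixel (349,166), knob near (155,216). I'll compare that with the predicted projection.

```bash
python3 - <<'E'
from geo import *
np.set_printoptions(precision=1,suppress=True)
im=cv2.imread("pics/side2.png");R=rodR(RYAW);P=ROD+[0,0,.15]
pts=[P+R[:,0]*x for x in(-.067,.054,.144)]
pr=S.proj(np.array(pts));print(pr)
im3=cv2.resize(im[190:240,160:260],None,fx=8,fy=8,interpolation=2)
for q in pr: cv2.drawMarker(im3,tuple(int(v) for v in ((q-[160,190]+.5)*8-.5)),(0,0,255),1,12)
cv2.imwrite("pics/p2.png",im3)
t=cv2.imread("pics/top2.png");pt=T.proj(np.array(pts));print(pt)
t3=cv2.resize(t[215:265,160:260],None,fx=8,fy=8,interpolation=2)
for q in pt: cv2.drawMarker(t3,tuple(int(v) for v in ((q-[160,215]+.5)*8-.5)),(0,0,255),1,12)
cv2.imwrite("pics/p2t.png",t3)
E
```

```text
[[170.2 222.4]
 [208.4 212.2]
 [235.8 204.8]]
[[141.4 234.8]
 [188.4 237.5]
 [223.2 239.5]]
```

View pics/p2.png

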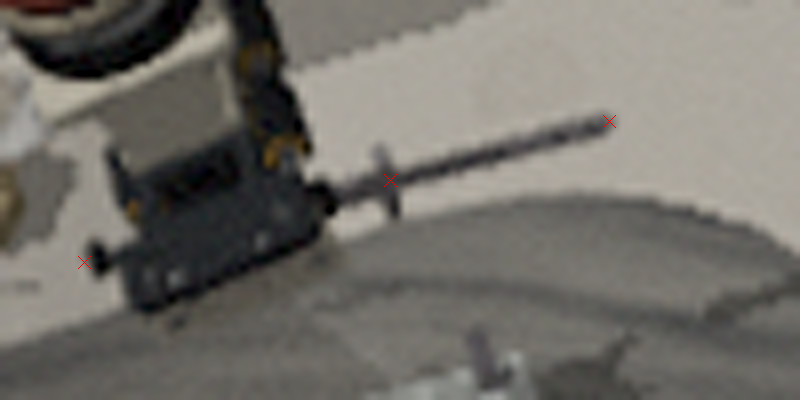

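View pics/p2t.png

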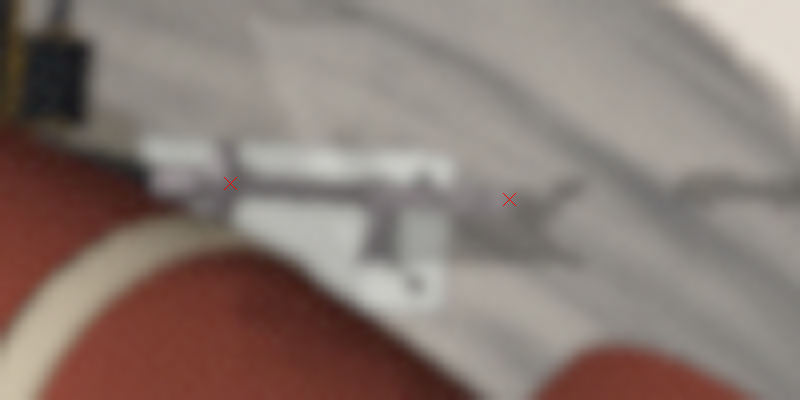

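```bash
cat >> geo.py <<'E'
IRR=roll(rodR(YP-np.pi,np.radians(35)),np.radians(25))
def ins(d,off=np.zeros(3)): return tool(MOUTH+U*(.054+d)+off,IRR,BETA)
E
cat > shot.py <<'E'
from geo import *
def shot(manip,tag,d,off=np.zeros(3),sb=(230,130),tb=(250,150),k=8):
    P=MOUTH+off
    pts=np.array([MOUTH+off+U*(.054+d)+IRR[:,0]*x for x in(.054,.144)]+[MOUTH])
    o=[]
    for n,C,b in(("side",S,sb),("top",T,tb)):
        im=manip.camera(n)["img"];cv2.imwrite(f"pics/{n}_{tag}.png",im)
        z=cv2.resize(im[b[1]:b[1]+70,b[0]:b[0]+50],None,fx=k,fy=k,interpolation=2)
        for q,c in zip(C.proj(pts),((0,0,255),(0,255,255),(0,255,0))): cv2.drawMarker(z,tuple(int(v) for v in ((q-b+.5)*k-.5)),c,1,10)
        o.append(z)
    cv2.imwrite(f"pics/z_{tag}.png",np.hstack(o))
E
python3 - <<'E'
from shot import *
from rig import manip
np.set_printoptions(precision=4,suppress=True)
manip.reach(*ins(.16)); s=manip.read_state();print(s["clock"],s["wrist_force"],s["eef_pos"],ins(.16)[0])
manip.move_l(ins(.11)[0],.1,IRR is None or ins(.11)[1]); s=manip.read_state();print(s["clock"],s["wrist_force"],s["eef_pos"]-ins(.11)[0])
shot(manip,"i1",.11)
E
```

```text
9.4333 [ 0.1603  0.7211 -0.7307] [0.5495 0.1036 0.2345] [0.55   0.1024 0.2345]
10.0833 [ 0.0517  0.4423 -0.4066] [ 0.      0.0001 -0.0001]
```

View pics/z_i1.png

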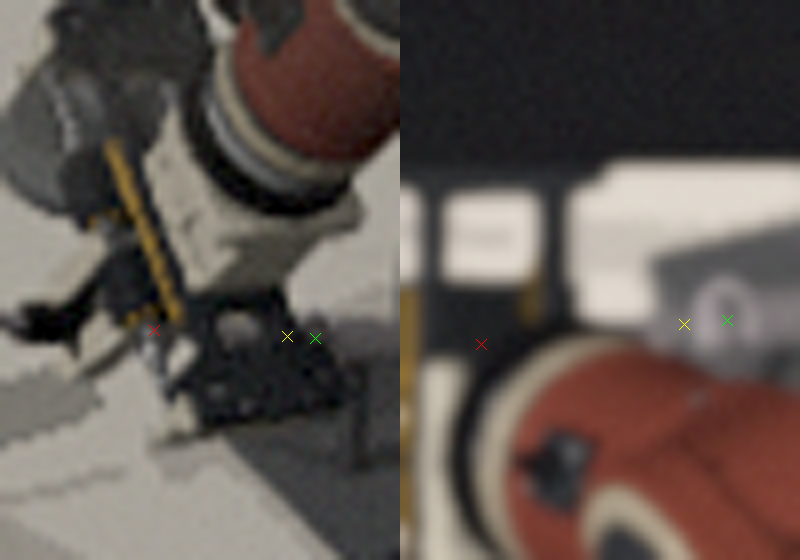

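View pics/side_i1.png

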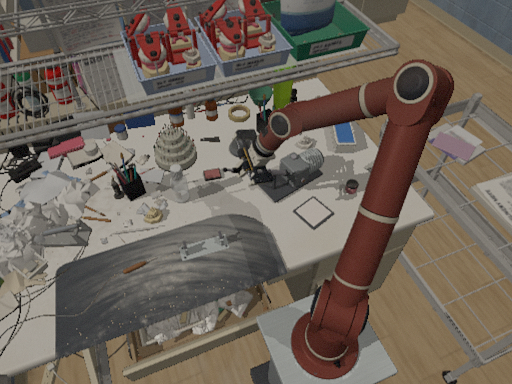

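Both views of the tip are blocked by the gripper, so I'll insert in small steps, watching the change in wrist force.

```bash
cat > push.py <<'E'
from shot import *
from rig import manip
np.set_printoptions(precision=4,suppress=True)
def F():
    return np.mean([manip.read_state()["wrist_force"] for _ in range(1)],0)
def go(d0,d1,off,step=.004,lim=8,F0=None,speed=.03,n=1):
    sg=np.sign(d1-d0);d=d0
    while abs(d1-d)>1e-6:
        d=d+sg*min(step,abs(d1-d)); manip.move_l(ins(d,off)[0],speed,ins(d)[1]); f=F()-F0
        ax=f@U; la=f-ax*U; print(f"{d:.4f} ax {ax:.2f} y' {f@IRR[:,1]:.2f} z' {f@IRR[:,2]:.2f} t {manip.read_state()['clock']:.2f} err",manip.read_state()["eef_pos"]-ins(d,off)[0])
        if np.linalg.norm(f)>lim: print("STOP");break
    return d
E
python3 - <<'E'
from push import *
manip.wait(.2);F0=F();np.save("F0.npy",F0);print(F0)
d=go(.11,.07,np.zeros(3),F0=F0,lim=6)
E
```

```text
[-0.4462  0.0523 -1.6521]
0.1060 ax 0.12 y' 0.35 z' 0.91 t 10.67 err [-0.     -0.0003 -0.0002]
0.1020 ax 0.79 y' 0.40 z' 0.54 t 10.95 err [-0.     -0.0003 -0.0002]
0.0980 ax 0.43 y' 0.75 z' 0.94 t 11.23 err [-0.     -0.0003 -0.0002]
0.0940 ax 0.44 y' 0.55 z' 0.48 t 11.52 err [-0.     -0.0003 -0.0002]
0.0900 ax -0.14 y' 0.73 z' 0.16 t 11.80 err [ 0.     -0.0003 -0.0002]
0.0860 ax 0.15 y' 0.46 z' 0.73 t 12.08 err [-0.     -0.0002 -0.0002]
0.0820 ax 0.88 y' 0.86 z' 0.39 t 12.37 err [-0.     -0.0003 -0.0002]
0.0780 ax 0.37 y' 0.79 z' 0.16 t 12.65 err [ 0.     -0.0003 -0.0002]
0.0740 ax -0.28 y' 0.76 z' 0.52 t 12.93 err [ 0.     -0.0003 -0.0002]
0.0700 ax 0.99 y' 0.44 z' 0.87 t 13.22 err [ 0.     -0.0003 -0.0002]
```

```bash
python3 - <<'E'
from push import *
F0=np.load("F0.npy")
d=go(.07,.004,np.zeros(3),F0=F0,lim=6,step=.006)
E
```

```text
0.0640 ax 0.34 y' 0.90 z' -0.10 t 13.57 err [-0.     -0.0003 -0.0002]
0.0580 ax 1.47 y' 0.50 z' 0.66 t 13.92 err [ 0.     -0.0003 -0.0002]
0.0520 ax 0.59 y' 0.09 z' 0.32 t 14.27 err [ 0.     -0.0003 -0.0002]
0.0460 ax 1.19 y' 0.96 z' 0.44 t 14.62 err [ 0.     -0.0003 -0.0002]
0.0400 ax 0.26 y' 1.37 z' 0.06 t 14.97 err [-0.     -0.0003 -0.0002]
0.0340 ax -0.70 y' 1.24 z' 0.16 t 15.32 err [ 0.     -0.0003 -0.0002]
0.0280 ax 0.36 y' 0.85 z' 0.03 t 15.67 err [-0.     -0.0003 -0.0002]
0.0220 ax 1.28 y' 0.69 z' 0.67 t 16.02 err [-0.     -0.0003 -0.0002]
0.0160 ax 1.05 y' 0.94 z' 0.82 t 16.37 err [-0.     -0.0003 -0.0002]
0.0100 ax 0.54 y' 0.56 z' 0.62 t 16.72 err [-0.     -0.0003 -0.0002]
0.0040 ax 1.03 y' 0.35 z' -0.72 t 17.07 err [ 0.     -0.0003 -0.0002]
```

```bash
python3 - <<'E'
from push import *
F0=np.load("F0.npy")
d=go(.004,-.008,np.zeros(3),F0=F0,lim=7,step=.001,speed=.01)
np.save("d.npy",d)
shot(manip,"home",d)
E
```

```text
0.0030 ax 0.47 y' 0.58 z' 0.23 t 17.32 err [0. 0. 0.]
0.0020 ax 0.31 y' 1.30 z' 1.18 t 17.57 err [ 0.     -0.0001 -0.    ]
0.0010 ax 2.14 y' 0.70 z' 1.75 t 17.82 err [-0.      0.0006  0.0003]
0.0000 ax 5.56 y' -0.63 z' 2.11 t 18.07 err [-0.0002  0.0015  0.0006]
-0.0010 ax 8.70 y' -0.08 z' 3.55 t 18.32 err [-0.0003  0.0024  0.001 ]
STOP
```

View pics/z_home.png

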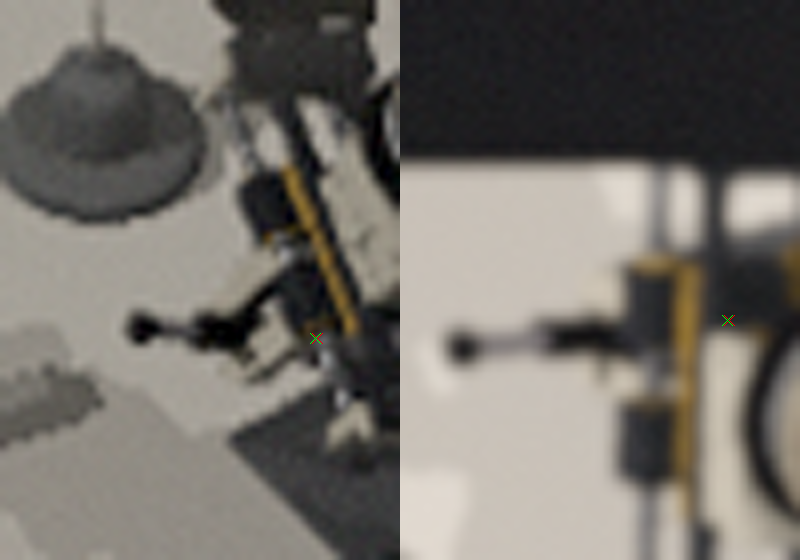

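```bash
python3 - <<'E'
from geo import *
from rig import manip
manip.wait(.3); s=manip.read_state(); print(s["clock"],(s["wrist_force"]-np.load("F0.npy"))@U)
z=cv2.imread("pics/z_home.png")
for C,b,o in((S,(230,130),0),(T,(250,150),400)):
    for x in(.084,.121):
        q=(C.proj(MOUTH+U*x)-b+.5)*8-.5;print(q); cv2.drawMarker(z,(int(q[0])+o,int(q[1])),(0,0,255),1,12)
cv2.imwrite("pics/z_home2.png",z)
E
```

```text
18.7167 8.058687195444369
[194.32916542 332.45763807]
[137.18414509 329.8107218 ]
[142.4135555  338.89453344]
[ 55.22274264 347.44353304]
```

View pics/z_home2.png

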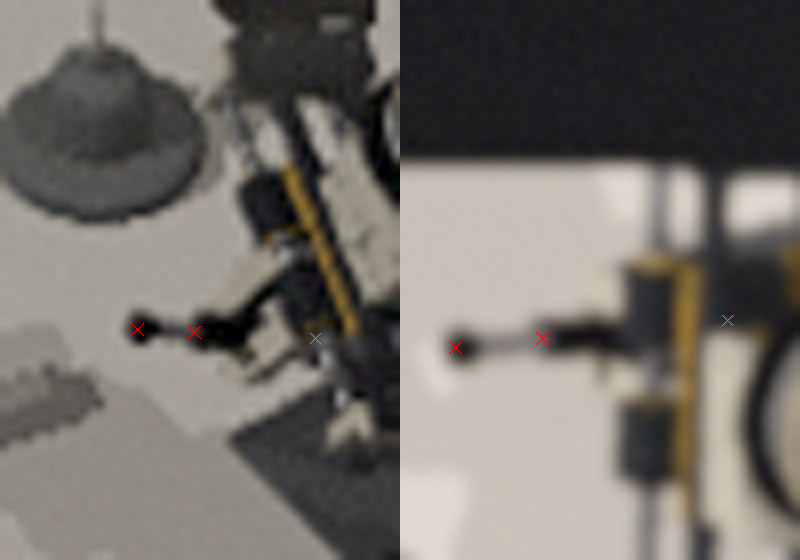

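The knob sits within about 1 px of the fully-home prediction in both views, and the force rises only at d≈+1 mm. I'll press slightly more, hold, then draw it out.

```bash
python3 - <<'E'
from push import *
F0=np.load("F0.npy")
d=go(-.001,-.0025,np.zeros(3),F0=F0,lim=16,step=.0005,speed=.01)
manip.wait(.5); print((F()-F0)@U)
d=go(d,.0,np.zeros(3),F0=F0,lim=25,step=.001,speed=.01)
d=go(d,.12,np.zeros(3),F0=F0,lim=10,step=.012,speed=.06)
print(d)
shot(manip,"out",d)
E
```

```text
-0.0015 ax 10.40 y' -1.53 z' 4.54 t 18.97 err [-0.0004  0.0028  0.0013]
-0.0020 ax 11.03 y' -0.73 z' 4.80 t 19.22 err [-0.0005  0.0033  0.0015]
-0.0025 ax 10.80 y' -1.17 z' 5.04 t 19.47 err [-0.0005  0.0038  0.0017]
11.076163188183493
-0.0015 ax 7.98 y' -0.50 z' 2.86 t 20.22 err [-0.0003  0.0029  0.0011]
-0.0005 ax 8.03 y' -0.20 z' 0.57 t 20.47 err [-0.0001  0.0021  0.0007]
0.0000 ax 6.17 y' -0.37 z' 0.22 t 20.72 err [-0.0001  0.0016  0.0004]
0.0120 ax 0.36 y' 0.46 z' 1.01 t 21.07 err [ 0.0001 -0.001  -0.0001]
0.0240 ax 0.09 y' 1.36 z' 0.32 t 21.42 err [-0.0001  0.0004  0.0004]
0.0360 ax 0.13 y' 0.28 z' 1.34 t 21.77 err [-0.      0.0006  0.0004]
0.0480 ax -0.30 y' 1.07 z' 0.37 t 22.12 err [-0.0001  0.0006  0.0004]
0.0600 ax 0.12 y' -0.06 z' 0.68 t 22.47 err [-0.      0.0005  0.0004]
0.0720 ax 0.32 y' 0.15 z' -0.16 t 22.82 err [-0.      0.0005  0.0004]
0.0840 ax -0.51 y' -0.22 z' 0.52 t 23.17 err [-0.      0.0006  0.0004]
0.0960 ax 0.39 y' 1.02 z' -0.39 t 23.52 err [-0.      0.0006  0.0004]
0.1080 ax 0.67 y' 1.34 z' 0.94 t 23.87 err [-0.      0.0006  0.0004]
0.1200 ax -0.32 y' -0.16 z' 0.04 t 24.22 err [-0.      0.0005  0.0004]
0.11999999999999998
```

View pics/z_out.png

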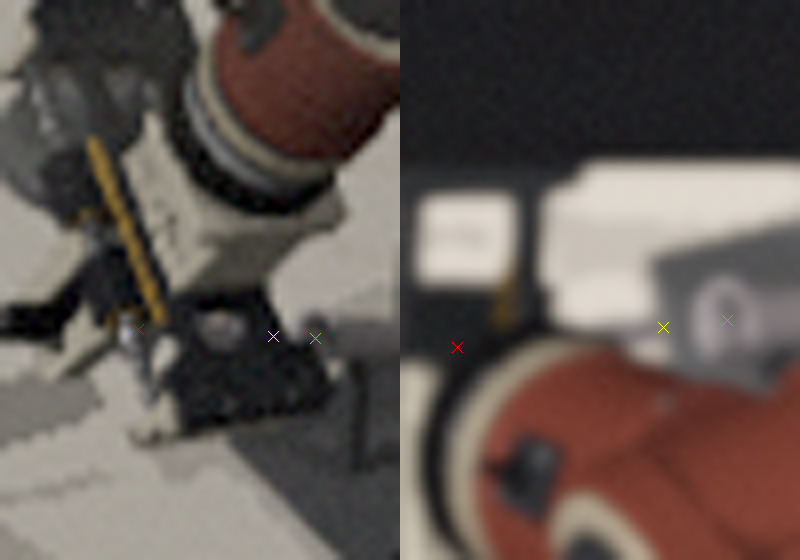

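The rod is out: its tip shows at about (655,335) in the top crop, near the prediction and clear of the mouth ring. Now I'll level it and carry it over the slab.

```bash
cat > fin.py <<'E'
from push import *
FR=rodR(np.radians(-100))
def fin(dz,dy=0): return tool(SLAB+[0,dy,.105+dz]-.144*FR[:,0],FR,BETA)
E
python3 - <<'E'
from fin import *
for a in((.14,.15),(.14,0),(0,0)): print(manip.inverse_kinematics(*fin(*a)))
manip.move_l(ins(.17)[0],.12,ins(.17)[1])
manip.reach(*fin(.14,.15));print(manip.read_state()["clock"])
p,R=fin(.14,0); manip.move_l(p,.15,R)
p,R=fin(0,0); manip.move_l(p,.1,R); manip.wait(.3)
s=manip.read_state();print(s["clock"],s["eef_pos"]-p,s["wrist_force"]-np.load("F0.npy"),s["opening"]*93)
pts=np.array([SLAB+[0,0,.105]-FR[:,0]*(.144-x) for x in(-.067,.054,.144)]+[SLAB])
for n,C,b in(("side",S,(250,150)),("top",T,(250,190))):
    im=manip.camera(n)["img"];cv2.imwrite(f"pics/{n}_fin.png",im)
    z=cv2.resize(im[b[1]:b[1]+80,b[0]:b[0]+110],None,fx=7,fy=7,interpolation=2);cv2.imwrite(f"pics/{n}_finr.png",z)
    for q in C.proj(pts): cv2.drawMarker(z,tuple(int(v) for v in ((q-b+.5)*7-.5)),(0,0,255),1,10)
    cv2.imwrite(f"pics/{n}_finz.png",z)
E
```

```text
[ 0.0336  0.4365 -0.6021  1.8152  0.4748  1.1865 -0.9503]
[ 0.4266  0.4136 -0.7181  1.8848  0.5642  1.1277 -0.7338]
[ 0.1764  0.5735 -0.3817  2.0547  0.682   0.7628 -0.8838]
25.65
28.65 [ 0.0001 -0.      0.0002] [0.1357 0.7188 1.1535] 13.647325170113776
```

View pics/side_finz.png

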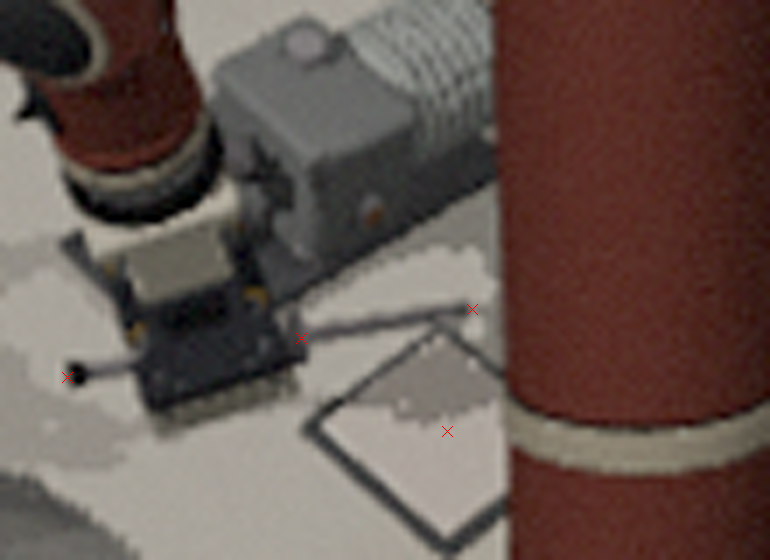

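View pics/top_finz.png

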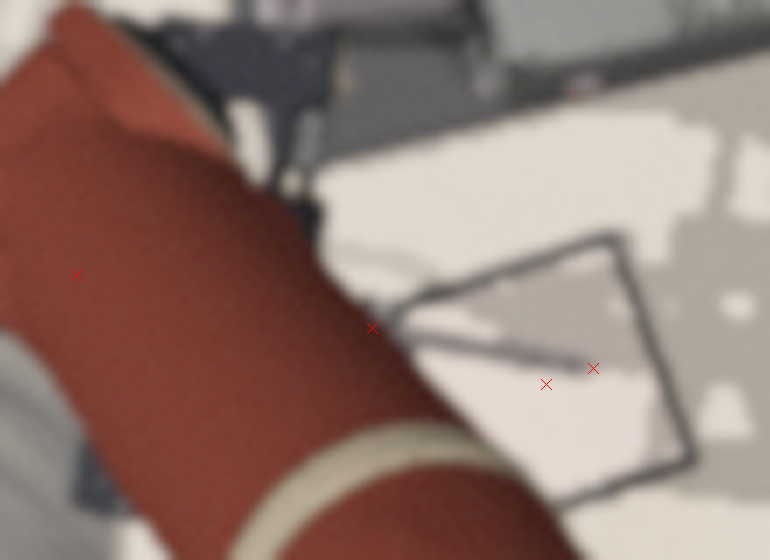

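View pics/side_fin.png

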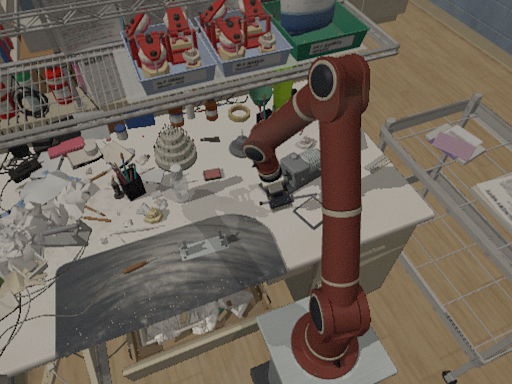

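```bash
python3 - <<'E'
from rig import manip
s=manip.read_state();print(s["clock"],abs(s["qd"]).max(),s["opening"]);manip.hand_in()
E
```

```text
28.75 0.0014550158630953298 0.14571925183191892
the job is handed in; nothing more can be done
```

I lifted the rod from its rest, slid it into the guide tube until the collar stopped, and drew it right out. I handed the job in at about 28.8 s with the rod held over the slab. No verdict is reported.

- **Insertion:** Wrist force stayed near noise until a hard stop about 1.6 mm short of my estimated home depth, within the calibration error. I pressed at about 11 N for half a second. The knob was within about 1 px of the fully-home prediction in both cameras. The gripper hid the collar and mouth, so I did not see the contact directly.
- **Withdrawal:** The rod came out with no noticeable drag, and the top camera showed the tip clear of the mouth.
- **Final hold:** The rod is level to about 1–2°, gripped with 30 N and still. Its tip is within 1 px of the aimed point in both views, which is the slab's centre, about 10.5 cm above its top. I set the flat face up from the tool's orientation, because the tip is too small in the pictures to confirm it.
- **Bystanders:** The gripper went nowhere near the bottle, jar or plaster model. I did not re-measure where they stand.

No check failed.

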